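# Slide the mixing bowl under the lava-rock spout

## Robot

A 6-joint arm with a two-finger parallel gripper is mounted at the origin on the work surface. World frame = base frame: x ahead of the robot, y to its left, z up, the work surface at z = 0. Lengths are in m, angles in rad, forces in N, time in s.
With the tool pointing down it reaches from about 0.2 to 0.875 m from the base axis. Payload 3.4 kg.
Tool frame: the origin (TCP) lies between the finger pads; the fingertips stand 19 mm ahead of it and the grasp point (between the pads) is the TCP (r.tcp_to_tips is the distance from the TCP to the fingertips, in m); x points along the fingers, y is the direction in which the jaws open and shut, and the axes are right-handed (so a half turn about x gives the same grasp; the last joint's range is limited). The gripper opens to 94 mm and grips with 3 to 60 N. Pads are 16 mm wide; open, the fingers measure 119 mm over their backs; the gripper's body (75 mm by 177 mm) begins 78 mm behind the grasp point.
Start: joints at [1, 0.276, 1.505, -0, 1.361, -0.121], TCP at [0.25, 0.518, 0.224] pointing down, gripper open.
Joint ranges: [-2.89, 2.89], [-0.75, 2.08], [0.22, 2.7], [-1.18, 4.32], [0.11, 2.71], [-2.7, 2.7]. Speed limits (rad/s): [2.57, 2.57, 3.14, 3.14, 3.14, 3.14].

## Interface

Orientations are given as a unit quaternion [w, x, y, z].
In Python, from cell import r, cams, finder gives the robot as it stands.
- The arm moves only by the tool apply_moves, never from a script. Its argument "increments" is a list of rows, each a list of 7 numbers: the shift along the tool's x, y, z normalised to -1 to 1, where 1 is 0.03 m, then the turn, a rotation vector about the tool's x, y, z normalised to -1 to 1, where 1 is 0.1 rad, then the closure, from -1 (fully open) to 1 (shut). A call has 1 to 5 rows; each row shifts and turns the pose as measured when the row begins, along the tool's axes as they then stand; what a row does not reach is not made up. A row lasts 1/8 s, in which the tool goes at most 62.5 mm and 10.7 degrees, less where a joint would pass 70% of its speed; a pose out of reach is approached as far as the arm can. A call with a number of a shift or a turn outside -1 to 1 is refused whole. A call with a gripper value outside its range is refused whole. The fingers move at their own pace and stop on an object; "newtons" is the grip in N (left out, the last holds). Time passes only in rows, so rows that do not move let the fingers close. It gives the time, the measured TCP pose, the force and the opening at its end, in the units of the state.
- r.state(): the state, without advancing time (a new reading comes with each control period).
- cams.read_camera(name): name is "scene" or "top" or "wrist"; returns a dict with "frame" (384x512x3 uint8, red, green, blue), "depth" (384x512 float32, m along the optical axis (not along the pixel's ray), 0 where there is no reading), "fx", "fy", "cx", "cy" (pixels), "R" (3x3) and "t" (3): a world point X has camera coordinates R X + t; the wrist camera has in their place "mount" (4x4, takes a point from camera to tool coordinates, whose origin is the TCP and whose axes are the tool frame's). Camera axes: x right, y down, z forward; pixel columns grow to the right and rows downward; lengths in m; the calibration is good to about 2 mm. A picture is of the moment at which its call begins: read the wrist's pose just before it.
- r.hand_in(): hands the job in, once; it reports no verdict.
Trained networks look in a picture, given as the dict that the camera call returned (one of the last four; its "shot" number tells which), for a name from the list of things; names that differ only in an ending like _2 or _b are one class to them, and where a whole thing is asked for, a point or a joint stands for the part that bears it (a point fixed in the world has none). Each returns a list of dicts, best first, with "confidence" (0 to 1); they miss things now and then, are a little off and sometimes report something else, mostly with a low value. They report only what shows in the picture. A call takes as long as a camera call. They do not tell look-alikes from the thing itself.
- finder.find_in(picture, thing): "location" ([x, y, z] in m, in world coordinates, good to about 4 mm: the middle of the surface that is visible of it).
- finder.cut_out(picture, thing): "region" (384x512 bool, what is visible of it).
- finder.spot_point(picture, thing): "location" ([x, y, z] in m, in world coordinates, good to about 4 mm: a listed point, or the origin of a listed thing).
The state is a dict: "clock": time; "qpos": joint angles; "dq": joint speeds; "joint_efforts": joint torques, N m; "ee_pos": TCP position; "eef_rot": TCP orientation; "force": force on the tool from outside, world axes, zero at the start; "wrist_torque": the same for the moment, N m; "gripper_width": opening from 0.0 (shut) to 1.0 (fully open).
Only numpy, scipy, OpenCV 4.12 (cv2) and the standard library are available. Lean on these libraries where they do the work, as an engineer would, in place of code of your own. Each camera call takes 0.05 s, during which the arm holds its last target. There are 200 camera calls.

## Task

Slide the steel mixing bowl across the bench until it stands centred under the spout of the red-lidded media bin, ready to be filled with lava rock. Keep the bowl flat on the bench all the way, without lifting or tipping it, and leave the other things on the bench where they stand.

Things in the scene. Friction and masses are not known exactly. Their poses are not given: they have to be found in the camera images.
- bowl: round stainless-steel mixing bowl, empty, loose, about 0.3 to 0.65 kg: rim 200 mm across the outside, foot 144 mm across, 75 mm high, 3 mm wall flaring up to a rolled rim. Origin: centre of its underside, on the bench (z = 0); z up. Pushed level at the outside of the rim it slides without tipping
- spout_red (a point): spout of the red-lidded media bin: centre of its outlet, 170 mm above the bench (red lid, red gate handle, dark red lava rock inside). Outlet 60 x 70 mm, in the white chute that is the lowest, foremost part of the bin and reaches 30 mm ahead of this point. Axes: z up; x level, pointing away from the rack's open front, straight in under it (a bowl comes in along +x); y level, along the row of bins
- spout_white (a point): spout of the white-lidded media bin: centre of its outlet, 170 mm above the bench (white lid, pale pumice inside); made as, and with axes as, the red one; 105 mm or 210 mm along the row from it
- spout_yellow (a point): spout of the yellow-lidded media bin: centre of its outlet, 170 mm above the bench (yellow lid, tan clay grit inside); made as, and with axes as, the red one; 105 mm or 210 mm along the row from it
- rack: grey steel rack fixed to the bench; three bins stand on it in a row, in any order. Origin: on the bench under the middle spout; axes as the spouts. Posts and foot plate stand 170 mm or more behind the spout centres (+x), so the bench under the spouts is open; the deck is 220 to 250 mm up. The clear bin bodies begin 30 mm behind the spout centres, from 250 to 490 mm up
- tub_grey: bystander: clear round tub with white lid, 110 mm across, 62 mm high; origin at the centre of its underside
- tub_blue: bystander: small clear round tub with blue lid, 86 mm across, 50 mm high; origin at the centre of its underside
- jar: bystander: small glass jar with white cap, 66 mm across, 75 mm high; origin at the centre of its underside
- scoop: bystander: steel hand scoop with black handle, 215 mm long, 66 mm wide, 35 mm high, lying along its own x; origin near its middle, at its underside
- brush: bystander: bench brush, 200 mm long, lying along its own x; origin near its middle, at its underside
Things that resemble listed ones, but are neither listed nor needed, are in the scene too. Of the things that look like the bowl, the largest one is meant.

How it is judged:
At the end, for the whole second after the job is handed in: The bowl stands upright, flat on the bench and at rest, with its centre within 35 mm (measured level) of the point straight below the centre of the red-lidded bin's spout (horizontal distance between bowl and spout_red below 0.035 m and height (world z) of bowl below 0.008 m and angle between bowl's own z axis and vertical below 0.08 rad and linear speed of bowl below 0.01 m/s); the robot touches nothing.
It fails at once if the bowl is lifted more than 25 mm off the bench (height (world z) of bowl above 0.025 m).
It fails at once if the bowl is tipped by more than 17 degrees (angle between bowl's own z axis and vertical above 0.3 rad).
It fails at once if a bystander (tub, jar, scoop or brush) is moved more than 30 mm (distance of any of tub_grey, tub_blue, jar, scoop, brush from where it was at the start of the episode above 0.03 m).
It also fails if it takes over 48 s, if anything falls off the work surface, if the arm or the gripper's body presses on something with over 40 N, if the wrist force passes 120 N, or if a joint passes its speed limit or range.

## Working session

There is one attempt and no reset: what is moved stays moved. The work goes in short steps, Python scripts to look and compute and a tool call to move; the robot and the scene stay as the last step left them, time stands still between calls to the robot, and variables do not carry over. Pictures are saved under pics/ and viewed, about 8 in all and at most 12, crops included, and the job is handed in when it is done.

Besides the shell and the picture viewer there is one more tool, called after ">>>" as name(argument=value, ...), one argument or row to a line, values as JSON. apply_moves: Moves the arm, as the interface text tells. Scaled input: -1 to 1 covers 0.03 m each way for a shift and 0.1 rad each way for a turn. Its arguments: {"type":"object","properties":{"increments":{"type":"array","items":{"type":"array","items":{"type":"number"}}},"newtons":{"type":"number"}},"required":["increments"]}

```bash
ls; mkdir -p pics; python3 - <<'E'
from cell import r,cams,finder
import cv2,numpy as np
s=r.state();print(s['clock'],s['ee_pos'],s['eef_rot'],s['gripper_width'])
for n in ['scene','top']:
    p=cams.read_camera(n);cv2.imwrite(f'pics/{n}0.png',p['frame'][:,:,::-1])
    for t in ['bowl','tub_grey','tub_blue','jar','scoop','brush','spout_red','spout_white','spout_yellow','rack']:
        try:print(n,t,[(np.round(d['location'],3).tolist(),round(d['confidence'],2)) for d in finder.spot_point(p,t)])
        except Exception as e:print(n,t,e)
E
```

```text
pics
0.0 [0.24971443 0.51734104 0.22361094] [ 0.68908268  0.15708181  0.68951516 -0.15830102] 0.9987604155706388
scene bowl [([0.57, 0.159, -0.004], 0.75), ([0.738, 0.253, 0.0], 0.7), ([0.803, -0.31, 0.003], 0.61), ([0.325, 0.105, 0.001], 0.59)]
scene tub_grey [([0.779, 0.127, -0.002], 0.65)]
scene tub_blue [([0.279, 0.308, -0.001], 0.64)]
scene jar [([0.738, 0.256, -0.001], 0.69)]
scene scoop [([0.809, -0.089, -0.0], 0.82)]
scene brush [([0.412, 0.458, -0.0], 0.65)]
scene spout_red [([0.511, -0.222, 0.169], 0.91)]
scene spout_white [([0.406, -0.227, 0.17], 0.93)]
scene spout_yellow [([0.611, -0.218, 0.172], 0.68), ([0.776, 0.128, -0.004], 0.33)]
scene rack []
top bowl [([0.575, 0.159, -0.001], 0.85), ([0.794, -0.307, 0.001], 0.79), ([0.33, 0.106, -0.004], 0.67)]
top tub_grey [([0.777, 0.127, 0.001], 0.67)]
top tub_blue [([0.283, 0.31, -0.002], 0.64)]
top jar [([0.733, 0.254, 0.002], 0.63)]
top scoop [([0.809, -0.087, -0.001], 0.8), ([0.574, 0.16, -0.002], 0.53)]
top brush [([0.413, 0.464, -0.001], 0.59)]
top spout_red [([0.509, -0.22, 0.17], 0.97)]
top spout_white [([0.403, -0.22, 0.169], 0.56)]
top spout_yellow [([0.614, -0.218, 0.17], 0.65)]
top rack []
```

View pics/scene0.png

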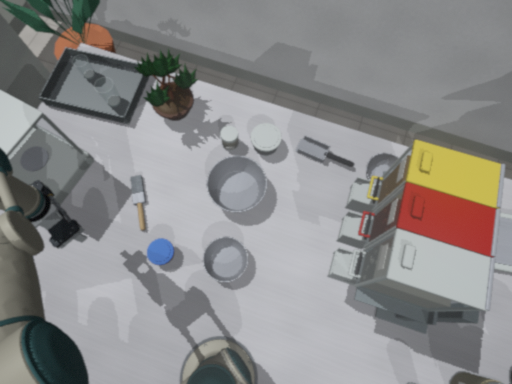

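View pics/top0.png

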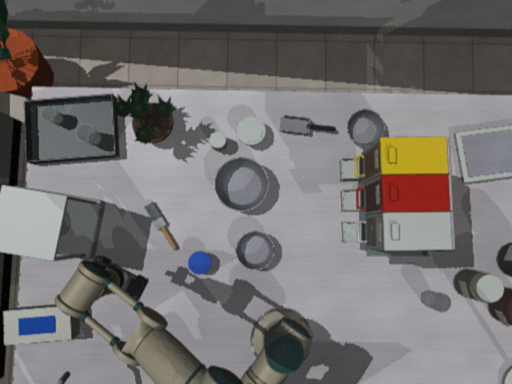

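```bash
python3 - <<'E'
from cell import r,cams,finder
import cv2,numpy as np
from scipy.spatial.transform import Rotation as R
q=r.state()['eef_rot'];print(R.from_quat(np.r_[q[1:],q[0]]).as_matrix().round(3))
p=cams.read_camera('top')
for d in finder.cut_out(p,'bowl'):
    m=d['region']&(p['depth']>0);v,u=np.nonzero(m);z=p['depth'][m]
    X=(np.c_[(u-p['cx'])/p['fx']*z,(v-p['cy'])/p['fy']*z,z]-p['t'])@p['R']
    k=X[X[:,2]>X[:,2].max()-.012]
    print(d['confidence'],m.sum(),X.min(0).round(3),X.max(0).round(3),cv2.minEnclosingCircle(k[:,:2].astype('f4')))
E
```

```text
[[ 0.     0.435  0.901]
 [ 0.     0.901 -0.435]
 [-1.     0.     0.   ]]
0.93 2304 [ 0.475  0.061 -0.008] [0.69  0.261 0.085] ((0.5752859115600586, 0.16083496809005737), 0.10092221200466156)
0.83 1107 [ 0.665 -0.392 -0.011] [ 0.884 -0.234  0.482] ((0.6654465198516846, -0.24156998097896576), 9.999999747378752e-05)
0.78 1143 [ 0.26   0.038 -0.008] [0.4   0.175 0.062] ((0.3313908576965332, 0.10551834851503372), 0.07127685844898224)
```

The scene picture matches the networks. The big bowl is at about pixel (238,184), with smaller look-alikes at (226,259) and (383,168). The red bin is the middle one, with its spout at about (355,228). The push path from (0.575,0.160) to (0.510,-0.221) is clear. I'll push from the +y side with the open fingers straddling the rim.

>>> apply_moves(
  increments=[
    [0,-0.13,1,0,0,0,-1],
    [0,-0.13,1,0,0,0,-1],
    [0,-0.13,1,0,0,0,-1],
    [0,-0.13,1,0,0,0,-1],
    [0,-0.13,1,0,0,0,-1],
  ],
)

```text
clock: 1.82
ee_pos: [0.3785, 0.4344, 0.2246]
eef_rot: [0.69, 0.156, 0.69, -0.156]
force: [-1.0, 0.0, -0.1]
gripper_width: 0.999
```

>>> apply_moves(
  increments=[
    [0,-0.13,1,0,0,0,-1],
    [0,-0.13,1,0,0,0,-1],
    [0,-0.13,1,0,0,0,-1],
    [0,-0.13,1,0,0,0,-1],
    [0,-0.13,1,0,0,0,-1],
  ],
)

```text
clock: 2.45
ee_pos: [0.5097, 0.3493, 0.2246]
eef_rot: [0.69, 0.157, 0.69, -0.155]
force: [-0.4, -0.3, -0.5]
gripper_width: 1.001
```

>>> apply_moves(
  increments=[
    [0,0,0,1,0,0,-1],
    [0,0,0,1,0,0,-1],
    [0,0,0,1,0,0,-1],
    [0,0,0,1,0,0,-1],
    [0,0,0,1,0,0,-1],
  ],
)

```text
clock: 3.08
ee_pos: [0.5125, 0.3472, 0.2237]
eef_rot: [0.626, 0.329, 0.626, -0.328]
force: [0.5, 1.2, 0.8]
gripper_width: 1.002
```

>>> apply_moves(
  increments=[
    [0,0,0,1,0,0,-1],
    [0,0,0,1,0,0,-1],
    [0,0,0,1,0,0,-1],
    [0,0,0,1,0,0,-1],
    [0,0,0,1,0,0,-1],
  ],
)

```text
clock: 3.7
ee_pos: [0.5125, 0.3471, 0.2235]
eef_rot: [0.521, 0.478, 0.522, -0.477]
force: [1.2, -0.7, -0.0]
gripper_width: 1.0
```

```bash
cat > st.py <<'E'
from cell import r,cams,finder
import numpy as np
from scipy.spatial.transform import Rotation as R
def st():
    s=r.state();q=s['eef_rot'];M=R.from_quat(np.r_[q[1:],q[0]]).as_matrix()
    print(round(s['clock'],2),s['ee_pos'].round(4),s['force'].round(1),np.round(s['qpos'],2));print(M.round(3));return s,M
E
python3 -c "
from st import *
st();print(cams.read_camera('wrist')['mount'].round(3))"
```

```text
3.7 [0.5125 0.3471 0.2235] [ 1.2 -0.7 -0. ] [0.48 0.34 1.41 0.   1.39 0.39]
[[-0.     0.996  0.088]
 [ 0.001  0.088 -0.996]
 [-1.    -0.    -0.001]]
[[ 0.001 -0.236  0.972 -0.161]
 [ 1.    -0.    -0.001  0.001]
 [ 0.     0.972  0.236 -0.069]
 [ 0.     0.     0.     1.   ]]
```

>>> apply_moves(
  increments=[
    [0,0,0,0.9,0,0,-1],
    [0,1,0.8,0,0,0,-1],
    [0,1,0.7,0,0,0,-1],
    [0,0.1,0,0,0,0,-1],
    [1,0,0,0,0,0,-1],
  ],
)

```text
clock: 4.38
ee_pos: [0.5777, 0.3026, 0.1955]
eef_rot: [0.5, 0.502, 0.5, -0.498]
force: [0.4, -0.4, 0.0]
gripper_width: 1.0
```

>>> apply_moves(
  increments=[
    [1,0,0,0,0,0,-1],
    [1,0,0,0,0,0,-1],
    [1,0,0,0,0,0,-1],
    [0.7,0,0,0,0,0,-1],
    [0,0,0,0,0,0,-1],
  ],
)

```text
clock: 5.0
ee_pos: [0.572, 0.3065, 0.0795]
eef_rot: [0.5, 0.499, 0.504, -0.498]
force: [0.6, 0.8, 0.2]
gripper_width: 0.998
```

```bash
python3 -c "
from st import *
st()"
```

```text
5.0 [0.572  0.3065 0.0795] [0.6 0.8 0.2] [0.38 0.49 1.55 0.01 1.11 0.37]
[[-0.003  1.     0.007]
 [ 0.006  0.007 -1.   ]
 [-1.    -0.003 -0.006]]
```

>>> apply_moves(
  increments=[
    [0.8,0.1,0,0,0,0,-1],
    [0,0,0.5,0,0,0,-1],
    [0,0,0.5,0,0,0,-1],
    [0,0,0.5,0,0,0,-1],
    [0,0,0.3,0,0,0,-1],
  ],
)

```text
clock: 5.62
ee_pos: [0.577, 0.2519, 0.0609]
eef_rot: [0.501, 0.501, 0.504, -0.494]
force: [-0.5, 2.6, -0.8]
gripper_width: 0.999
```

```bash
cat >> st.py <<'E'
def bowl(save=None):
    import cv2
    p=cams.read_camera('top')
    if save: cv2.imwrite(save,p['frame'][:,:,::-1])
    for d in finder.spot_point(p,'bowl')[:3]: print('spot',np.round(d['location'],3),round(d['confidence'],2))
    for d in finder.cut_out(p,'bowl')[:3]:
        m=d['region']&(p['depth']>0);v,u=np.nonzero(m);z=p['depth'][m]
        X=(np.c_[(u-p['cx'])/p['fx']*z,(v-p['cy'])/p['fy']*z,z]-p['t'])@p['R']
        k=X[(X[:,2]>.066)&(X[:,2]<.085)]
        if len(k)>20: print('rim',len(k),k.min(0).round(3),k.max(0).round(3))
E
python3 -c "
from st import *
st();bowl('pics/t1.png')"
```

```text
5.62 [0.577  0.2519 0.0609] [-0.5  2.6 -0.8] [0.3  0.48 1.62 0.01 1.04 0.28]
[[ 0.004  1.     0.009]
 [ 0.01   0.009 -1.   ]
 [-1.     0.004 -0.01 ]]
spot [ 0.33   0.107 -0.003] 0.93
spot [ 0.793 -0.307  0.001] 0.93
spot [0.574 0.153 0.001] 0.78
```

>>> apply_moves(
  increments=[
    [0.1,-0.1,0.5,0,0,0,-1],
    [0,-0.12,0.65,0,0,0,-1],
    [0,-0.12,0.65,0,0,0,-1],
    [0,-0.12,0.65,0,0,0,-1],
    [0,-0.12,0.6,0,0,0,-1],
  ],
)

```text
clock: 6.4
ee_pos: [0.5617, 0.1576, 0.0576]
eef_rot: [0.502, 0.503, 0.504, -0.492]
force: [0.6, 3.2, 2.2]
gripper_width: 1.001
```

```bash
python3 -c "
from st import *
st();bowl('pics/t2.png')"
```

```text
6.4 [0.5617 0.1576 0.0576] [0.6 3.2 2.2] [0.15 0.42 1.74 0.01 0.97 0.13]
[[ 0.01   1.     0.012]
 [ 0.013  0.012 -1.   ]
 [-1.     0.01  -0.012]]
spot [ 0.796 -0.305  0.001] 0.66
spot [ 0.565  0.061 -0.002] 0.56
spot [0.332 0.109 0.   ] 0.45
rim 165 [ 0.47  -0.036  0.066] [0.665 0.122 0.084]
```

View pics/t2.png

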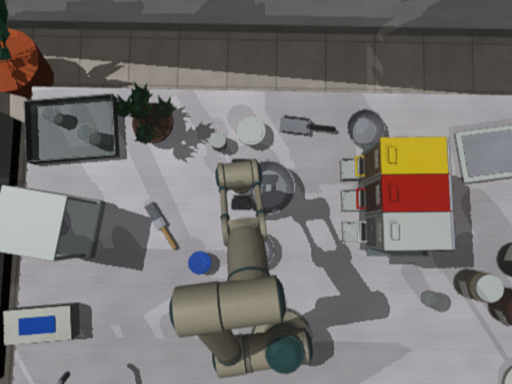

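>>> apply_moves(
  increments=[
    [0,-0.13,0.6,0,0,0,-1],
    [0,-0.14,0.65,0,0,0,-1],
    [0,-0.14,0.65,0,0,0,-1],
    [0,-0.14,0.65,0,0,0,-1],
    [0,-0.14,0.65,0,0,0,-1],
  ],
)

```text
clock: 7.18
ee_pos: [0.5416, 0.0581, 0.0565]
eef_rot: [0.503, 0.503, 0.504, -0.49]
force: [0.1, 3.4, 2.4]
gripper_width: 1.001
```

>>> apply_moves(
  increments=[
    [0,-0.14,0.65,0,0,0,-1],
    [0,-0.14,0.65,0,0,0,-1],
    [0,-0.14,0.6,0,0,0,-1],
    [0,-0.12,0.5,0,0,0,-1],
    [0,-0.1,0.4,0,0,0,-1],
  ],
)

```text
clock: 7.8
ee_pos: [0.5217, -0.0311, 0.0562]
eef_rot: [0.502, 0.504, 0.504, -0.49]
force: [0.6, 3.2, 2.3]
gripper_width: 0.997
```

```bash
python3 -c "
from st import *
import cv2
st();bowl('pics/t3.png')
p=cams.read_camera('scene');cv2.imwrite('pics/s3.png',p['frame'][:,:,::-1])
for d in finder.spot_point(p,'bowl')[:3]: print('spot',np.round(d['location'],3),round(d['confidence'],2))"
```

```text
7.8 [ 0.5217 -0.0311  0.0562] [0.6 3.2 2.3] [-0.21  0.35  1.87  0.02  0.92 -0.23]
[[ 0.013  1.     0.011]
 [ 0.016  0.011 -1.   ]
 [-1.     0.013 -0.016]]
spot [ 0.528 -0.128  0.001] 0.98
spot [ 0.328  0.106 -0.001] 0.87
spot [ 0.797 -0.307  0.002] 0.59
rim 146 [ 0.426 -0.217  0.066] [ 0.626 -0.081  0.084]
spot [ 0.801 -0.306 -0.   ] 0.84
```

View pics/s3.png

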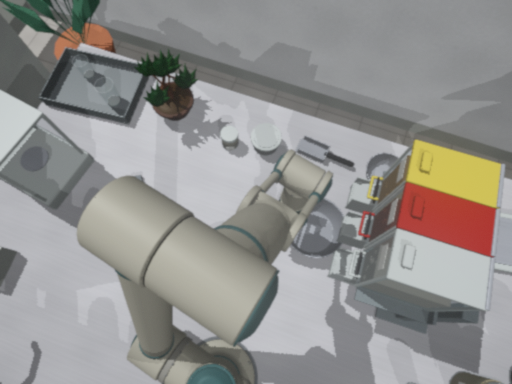

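The bowl is at about (0.526,-0.128), flat and nestled between the fingers. I'll tip the tool back slightly for clearance to the chutes and finish slowly.

>>> apply_moves(
  increments=[
    [0,0,0.1,0,-1,0,-1],
    [0.05,-0.11,0.5,0,0,0,-1],
    [0.05,-0.11,0.5,0,0,0,-1],
    [0.05,-0.11,0.5,0,0,0,-1],
    [0.05,-0.08,0.4,0,0,0,-1],
  ],
)

```text
clock: 8.68
ee_pos: [0.5102, -0.0915, 0.0541]
eef_rot: [0.527, 0.479, 0.478, -0.514]
force: [1.6, 3.4, 2.9]
gripper_width: 1.0
```

```bash
python3 -c "
from st import *
st();bowl('pics/t4.png')"
```

```text
8.68 [ 0.5102 -0.0915  0.0541] [1.6 3.4 2.9] [-0.26  0.34  1.89 -0.1   0.88 -0.21]
[[ 0.014  1.     0.013]
 [-0.084  0.014 -0.996]
 [-0.996  0.013  0.084]]
spot [ 0.329  0.106 -0.   ] 0.97
spot [ 0.512 -0.183  0.003] 0.82
spot [ 0.793 -0.307  0.004] 0.72
rim 110 [ 0.415 -0.275  0.066] [ 0.612 -0.127  0.084]
```

View pics/t4.png

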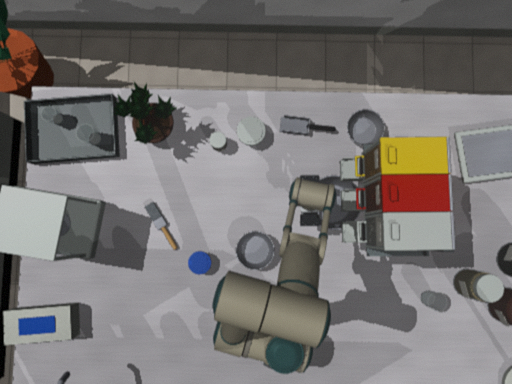

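The bowl is at about (0.512,-0.186). The gripper's front edge (column ~330) is still clear of the chutes (column ~343). About 28 mm to go.

>>> apply_moves(
  increments=[
    [0.03,-0.04,0.3,0,0,0,-1],
    [0.03,-0.04,0.3,0,0,0,-1],
    [0.02,0,0.2,0,0,0,-1],
    [0,0,0.12,0,0,0,-1],
    [0,0,0,0,0,0,-1],
  ],
)

```text
clock: 9.45
ee_pos: [0.507, -0.1207, 0.0533]
eef_rot: [0.526, 0.478, 0.479, -0.515]
force: [0.1, 0.9, -0.3]
gripper_width: 1.0
```

```bash
python3 -c "
from st import *
st();bowl('pics/t5.png')"
```

```text
9.45 [ 0.507  -0.1207  0.0533] [ 0.1  0.9 -0.3] [-0.31  0.34  1.89 -0.1   0.87 -0.26]
[[ 0.011  1.     0.011]
 [-0.083  0.012 -0.996]
 [-0.996  0.01   0.084]]
spot [ 0.51  -0.218  0.   ] 0.87
spot [ 0.798 -0.31   0.001] 0.64
spot [ 0.33   0.109 -0.001] 0.61
rim 34 [ 0.416 -0.288  0.066] [ 0.607 -0.165  0.083]
```

The bowl is at (0.510,-0.218), within millimetres of the target. Now I'll back away.

>>> apply_moves(
  increments=[
    [0,0,-0.3,0,0,0,-1],
    [0,0,-0.8,0,0,0,-1],
    [0,0,-1,0,0,0,-1],
    [0,0,-1,0,0,0,-1],
    [0,0,-1,0,0,0,-1],
  ],
)

```text
clock: 10.22
ee_pos: [0.5056, 0.005, 0.0425]
eef_rot: [0.526, 0.478, 0.478, -0.516]
force: [0.9, 0.1, 0.4]
gripper_width: 0.999
```

>>> apply_moves(
  increments=[
    [-0.5,0,-0.8,0,0,0,-1],
    [-0.5,0,-0.5,0,0,0,-1],
    [0,0,0,0,0,0,-1],
    [0,0,0,0,0,0,-1],
    [0,0,0,0,0,0,-1],
  ],
)

```text
clock: 10.85
ee_pos: [0.5027, 0.0502, 0.068]
eef_rot: [0.527, 0.476, 0.48, -0.515]
force: [-0.9, 0.5, -0.5]
gripper_width: 1.0
```

```bash
python3 -c "
from st import *
import cv2
st();bowl('pics/t6.png')
p=cams.read_camera('scene');cv2.imwrite('pics/s6.png',p['frame'][:,:,::-1])
for t in ['bowl','spout_red','tub_grey','tub_blue','jar','scoop','brush']: print(t,[(np.round(d['location'],3).tolist(),round(d['confidence'],2)) for d in finder.spot_point(p,t)])"
```

```text
10.85 [0.5027 0.0502 0.068 ] [-0.9  0.5 -0.5] [ 0.03  0.32  1.88 -0.11  0.94  0.07]
[[ 0.009  1.     0.015]
 [-0.087  0.016 -0.996]
 [-0.996  0.007  0.087]]
spot [ 0.51  -0.217 -0.001] 0.94
spot [ 0.798 -0.307  0.002] 0.74
spot [0.735 0.251 0.002] 0.41
rim 122 [ 0.416 -0.291  0.066] [ 0.608 -0.113  0.083]
bowl [([0.8, -0.307, 0.002], 0.89), ([0.326, 0.105, 0.003], 0.7), ([0.505, -0.216, -0.001], 0.64)]
spout_red [([0.506, -0.222, 0.168], 0.78), ([0.614, -0.218, 0.169], 0.62)]
tub_grey [([0.775, 0.129, -0.002], 0.57)]
tub_blue []
jar [([0.74, 0.252, 0.001], 0.5)]
scoop [([0.807, -0.09, 0.002], 0.62)]
brush [([0.409, 0.457, -0.001], 0.57)]
```

View pics/s6.png

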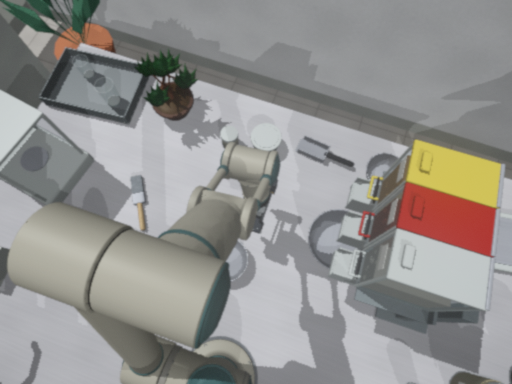

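The bowl (around pixel (338,238)) stands flat under the middle, red spout. The bystanders that show are in place and the arm is clear.

```bash
python3 -c "
from cell import r
print(r.hand_in())"
```

```text
the job is handed in; nothing more can be done
None
```

I slid the large bowl across the bench with the open fingers straddling its rim, then backed the arm away and handed the job in at about 11 s.

- **Placement:** the last checks put the bowl at (0.510, -0.217) in the top camera and (0.505, -0.216) in the scene camera. The red spout is at about (0.509, -0.221), so the bowl is roughly 4–6 mm off centre against the 35 mm allowed. It stood flat, and contact forces stayed at about 5 N or less.
- **Bystanders:** the grey tub, jar, scoop and brush read within about 8 mm of their starting places, which is about the networks' error.
- **Not confirmed:** the blue tub wasn't detected in the final scene picture because the arm hid it. It was clear of the push path, and the top picture taken near the end of the push showed it in place.
- **Doubtful reading:** the final scene picture also gave a second, lower-confidence "red spout" at (0.614, -0.218). That is the yellow bin's spout, so I discounted it.

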